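# Shut the battery hatch of a hand lamp

## Task

The battery hatch of the yellow hand lamp has been left standing open over its fresh cells. Fold the hatch cover down flat with a fingertip, hold it down against its spring, and push it towards the lens until its orange edge is tucked fully home under the steel lip, so that it stays shut by itself when you let go. Only touch and push: do not lift, tip or shove the lamp, and leave the other things where they are.

Things in the scene. Friction and masses are not known exactly. Their poses are not given: they have to be found in the camera images.
- lamp: Yellow hand lamp, loose, about 1.5 kg, lying on its side. Origin: centre of its underside; z up, x along the 180 mm body to the red lens, y to its foot side. Body 100 mm wide, flat top face 84 mm up. Black head at x = 90..124 mm, 96 mm across, top 96 mm up. Black handle along the -y side to y = -95 mm, 36 to 54 mm up. Under the hatch: a well with two blue cells.
- lip_mouth (a point): Middle of the mouth of the bright steel retaining lip on the lamp, at x 52, y 0, z 87 mm in the lamp's frame; the cover's edge slides in along the lamp's +x. The lip is a bridge 72 mm wide (y), 14 mm long (x 52..66), 4 mm thick, its top 94 mm above the lamp's underside; the slot below it is 6 mm high and 54 mm wide.
- hatch (a joint): Angle of the hatch cover (rad): 0 = flat on the lamp, 1.57 = upright, up to 2.1 = leaning back away from the lens. A light spring opens it: let go while flat and not tucked, it rises to about 0.9; between about 1.2 and 2.1 it stays where it is left. Turning it down takes under 1 N at its middle.
- hatch_slide (a joint): Travel of the cover and its hinge along the lamp's +x towards the lip (m): 0 = fully back, 0.012 = home (end stop). Friction of 2.5 N keeps it where it is left. Cover flat: at 0 its edge is 4 mm short of the lip mouth, at 0.012 it is 8 mm under the lip. Pushed over 3 mm forward before it is flat, the edge lands on top of the lip; slide it back.
- hatch_hinge (a point): Middle of the cover's hinge axis, which runs along the lamp's y, 87 mm above the lamp's underside, at x = -52 mm in its frame with the slide at 0 (moves with the slide). The dark cover is a plate 56 mm wide, 5 mm thick (2.5 mm each side of the axis) from 4 to 90 mm from the axis, then an orange tuck edge 46 mm wide, 3.5 mm thick, to 100 mm.
- hatch_rib (a point): Middle of the top of the grey thumb rib across the cover's outer face: 5 mm long, 36 mm wide, 4.5 mm tall, centred 62.5 mm from the hinge axis. A fingertip on the cover pushes against its hinge-side flank (60 mm from the axis) to slide the cover home.
- hatch_edge (a point): Middle of the front end of the orange tuck edge, 100 mm from the hinge axis.
- carton: Bystander: loose white and green carton, 110 x 75 x 38 mm high; origin at the centre of its underside.
- torch: Bystander: black torch standing on its lens, 40 mm in diameter, 104 mm tall; origin at the centre of its underside.
- spare_cell: Bystander: spare blue battery cell standing on end, 26 mm in diameter, 66 mm tall; origin at the centre of its underside.
- screwdriver: Bystander: red-handled screwdriver lying on the table, 200 mm long, 26 mm high; origin under its middle.

How it is judged (in metres and radians):
On the way:
1. the hatch cover is folded down, not yet under the lip (value of joint hatch below 0.3 rad and value of joint hatch_slide below 0.008 m), for 0.05 s.
At the end, for the whole second after the job is handed in: The hatch is flat (within 0.06 rad) with its edge under the lip, slid at least 9 of its 12 mm home, and stays so untouched; the lamp rests flat within 40 mm of where it lay, the other things within 30 mm and still standing (value of joint hatch below 0.06 rad and value of joint hatch_slide above 0.009 m and z of hatch_edge in the frame of lamp below 0.0905 m and distance of lamp from where it was at the start of the episode below 0.04 m and angle between lamp's own z axis and vertical below 0.05 rad and linear speed of lamp below 0.01 m/s and distance of each of carton, torch, spare_cell, screwdriver from where it was at the start of the episode below 0.03 m and angle between each of torch, spare_cell's own z axis and vertical below 0.3 rad).
It fails at once if the lamp is lifted or tipped, or shoved more than 60 mm (height (world z) of lamp above 0.012 m or angle between lamp's own z axis and vertical above 0.12 rad or distance of lamp from where it was at the start of the episode above 0.06 m).
It fails at once if another thing is moved more than 30 mm, lifted or knocked over (distance of any of carton, torch, spare_cell, screwdriver from where it was at the start of the episode above 0.03 m or angle between any of torch, spare_cell's own z axis and vertical above 0.5 rad or height (world z) of any of carton, torch, spare_cell above 0.015 m or height (world z) of screwdriver above 0.025 m).
It also fails if it takes over 40 s, if anything falls off the work surface, if the arm or the gripper's body presses on something with over 40 N, if the wrist force passes 120 N, or if a joint passes its speed limit or range.

## Robot

A 7-joint arm with a two-finger parallel gripper is mounted at the origin on the work surface. World frame = base frame: x ahead of the robot, y to its left, z up, the work surface at z = 0. Lengths are in mm, angles in rad, forces in N, time in s.
With the tool pointing down it reaches from about 400 to 850 mm from the base axis. Payload 4.4 kg.
Tool frame: the origin (TCP) lies at the centre of the arm's flange, where the gripper is bolted on; the fingertips stand 199 mm ahead of it and the grasp point (between the pads) lies 180 mm ahead of it; z points along the fingers, y is the line along which they close (so a half turn about z gives the same grasp; the last joint's range is limited). The gripper opens to 94 mm and grips with 3 to 60 N. Pads are 16 mm wide; open, the fingers measure 119 mm over their backs; the gripper's body (75 mm by 177 mm) begins 78 mm behind the grasp point.
Start: joints at [1.053, 0.628, 0.038, 1.517, -0.027, 0.996, -0.02], TCP at [283.802, -584.783, 404.678] pointing down, gripper open.
Joint ranges: [-3.06, 3.06], [-0.37, 2.12], [-1.25, 1.32], [0.18, 2.47], [-1.1, 4.24], [0.23, 1.98], [-2.94, 2.94]. Speed limits (rad/s): [2.57, 2.57, 3.14, 3.14, 3.14, 3.14, 3.14].

## Interface

Orientations are given as a 3x3 rotation matrix whose columns are the frame's x, y, z axes.
In Python, from cell import readout, eyes, bot gives the robot as it stands.
- The arm moves only by the tool servo_tool, never from a script. Its arguments are lists of equal length, an entry for each row: "grip": the opening, from 0 (shut) to 1 (fully open); "linear": the shift along the tool's x, y, z in cm, a list of three; "turn": the turn about the tool's z in rad. In form: {"grip": [grip, ...], "linear": [[x, y, z], ...], "turn": [turn, ...]}. A call has exactly 5 rows; each row is the pose to reach, as a shift and turn from the pose commanded when the call began, along the tool's axes at that moment; what a row does not reach only later rows make up. A row lasts 1/10 s, in which the tool goes at most 50 mm and 8.59 degrees, less where a joint would pass 70% of its speed; a pose out of reach is approached as far as the arm can. A call with a gripper value outside its range is refused whole. The fingers move at their own pace and stop on an object; "force" is the grip in N (left out, the last holds). Time passes only in rows, so rows that repeat a pose let the fingers close, or fill a call up. It gives the time, the measured TCP pose, the force, the opening and the grip force at its end, in the units of the state.
- readout.sense(): the state, without advancing time (a new reading comes with each control period).
- eyes.snapshot(name): name is "side" or "top"; returns (picture, depth): 384x512x3 uint8, red, green, blue; 384x512 float32, mm along the optical axis (not along the pixel's ray), 0 where there is no reading.
- eyes.calibration(name): a dict with "camera_matrix" (3x3 intrinsics, pixels), "cam_to_world" (4x4, takes a point from camera to world coordinates). Camera axes: x right, y down, z forward; pixel columns grow to the right and rows downward; lengths in mm; the calibration is good to about 2 mm. A picture is of the moment at which its call begins. calibration takes no time and is no camera call.
- bot.job_done(): hands the job in; it is judged then, once.
The state is a dict: "clock": time; "joint_pos": joint angles; "qd": joint speeds; "tau": joint torques, N m; "tool_pos": TCP position; "tcp_rot": TCP orientation; "contact_force": force on the tool from outside, world axes, zero at the start; "wrist_torque": the same for the moment, N m; "opening": opening from 0.0 (shut) to 1.0 (fully open); "finger_force": force on a finger pad.
Only numpy, scipy, OpenCV 4.12 (cv2) and the standard library are available. Lean on these libraries where they do the work, as an engineer would, in place of code of your own. Each camera call takes 0.05 s, during which the arm holds its last target. There are 200 camera calls.

## Working session

There is one attempt and no reset: what is moved stays moved. The work goes in short steps, Python scripts to look and compute and a tool call to move; the robot and the scene stay as the last step left them, time stands still between calls to the robot, and variables do not carry over. Pictures are saved under pics/ and viewed, at most 10 in all, crops included, and the job is handed in when it is done.

Besides the shell and the picture viewer there is one more tool, called after "Request:" by a JSON object that holds its "fn" and its "kwargs", one argument or row to a line. servo_tool: Moves the arm, as the interface text tells. Its arguments: {"type":"object","properties":{"grip":{"type":"array"},"linear":{"type":"array"},"turn":{"type":"array"},"force":{"type":"number"}},"required":["grip","linear","turn"]}

```bash
mkdir -p pics; cat > h.py <<'E'
import numpy as np, cv2
from cell import readout, eyes, bot
def snap(n,f):
    p,d=eyes.snapshot(n); cv2.imwrite(f'pics/{f}.png',p[:,:,::-1]); np.save(f'pics/{f}.npy',d); return p,d
def world(n,d,u,v):
    c=eyes.calibration(n); K=np.array(c['camera_matrix']);T=np.array(c['cam_to_world'])
    z=d[v,u]; return (T@np.array([(u-K[0,2])/K[0,0]*z,(v-K[1,2])/K[1,1]*z,z,1]))[:3]
E
python3 - <<'E'
from h import *
a,_=snap('top','top1'); b,_=snap('side','side1')
s=readout.sense(); print({k:np.round(v,3) for k,v in s.items()})
for n in('top','side'): print(np.round(eyes.calibration(n)['cam_to_world'],2), np.round(eyes.calibration(n)['camera_matrix'],1))
E
```

```text
{'clock': np.float64(0.1), 'joint_pos': array([ 1.053,  0.629,  0.038,  1.518, -0.027,  0.996, -0.02 ]), 'qd': array([ 0.001, -0.003,  0.001, -0.002,  0.   ,  0.001, -0.001]), 'tau': array([ 3.0000e-03, -5.5080e+01,  1.1470e+00, -1.8712e+01, -5.2000e-02,
        1.9000e-02,  0.0000e+00]), 'tool_pos': array([ 283.711, -584.541,  403.86 ]), 'tcp_rot': array([[ 0.9  ,  0.437, -0.001],
       [ 0.437, -0.9  ,  0.001],
       [-0.   , -0.002, -1.   ]]), 'contact_force': array([-0.342,  1.047,  0.155]), 'wrist_torque': array([ 0.035, -0.031,  0.039]), 'finger_force': np.float64(0.0), 'opening': np.float64(0.998)}
[[-1.0000e-02 -9.9000e-01  1.6000e-01  4.6897e+02]
 [-1.0000e+00  1.0000e-02 -1.0000e-02  3.2500e+00]
 [ 1.0000e-02 -1.6000e-01 -9.9000e-01  8.4566e+02]
 [ 0.0000e+00  0.0000e+00  0.0000e+00  1.0000e+00]] [[389.2   0.  253.2]
 [  0.  389.2 189.3]
 [  0.    0.    1. ]]
[[ 7.6000e-01 -5.0000e-01  4.2000e-01  2.8924e+02]
 [-6.5000e-01 -5.8000e-01  4.8000e-01 -3.1190e+02]
 [-0.0000e+00 -6.4000e-01 -7.7000e-01  6.3584e+02]
 [ 0.0000e+00  0.0000e+00  0.0000e+00  1.0000e+00]] [[405.4   0.  252.9]
 [  0.  405.4 182.4]
 [  0.    0.    1. ]]
```

View pics/top1.png

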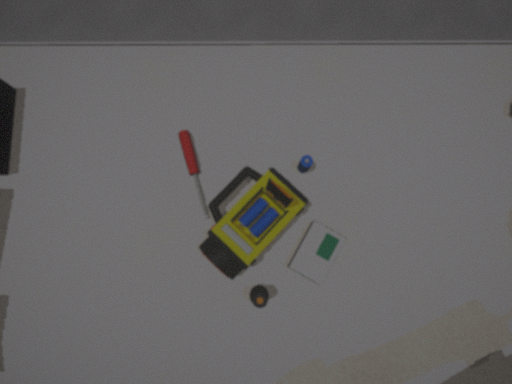

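View pics/side1.png

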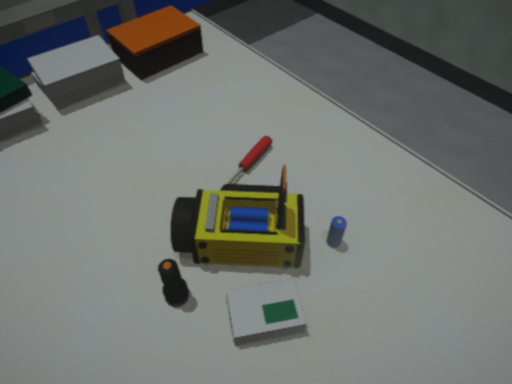

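The top view shows the lamp centred near (258,218), with its lens to the lower left (world -x, +y) and the cover upright at its upper-right end. The carton is at (316,252), the torch at (260,295), the cell at (305,163) and the screwdriver at (193,170).

```bash
python3 - <<'E'
import cv2,numpy as np
a=cv2.imread('pics/top1.png')[155:285,190:350]; b=cv2.imread('pics/side1.png')[155:275,160:320]
cv2.imwrite('pics/c1.png',cv2.convertScaleAbs(cv2.resize(a,None,fx=4.5,fy=4.5,interpolation=cv2.INTER_CUBIC),alpha=1.5)); cv2.imwrite('pics/c2.png',cv2.convertScaleAbs(cv2.resize(b,None,fx=5,fy=5,interpolation=cv2.INTER_CUBIC),alpha=1.4))
E
```

```text
(no output)
```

View pics/c1.png

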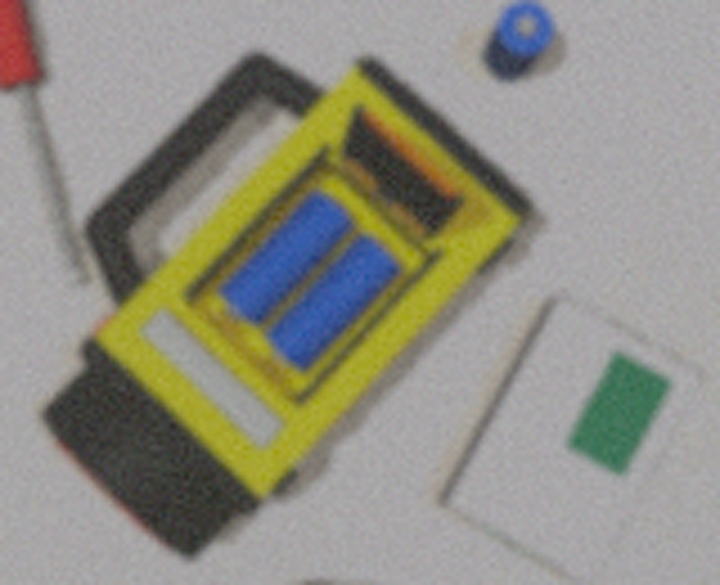

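View pics/c2.png

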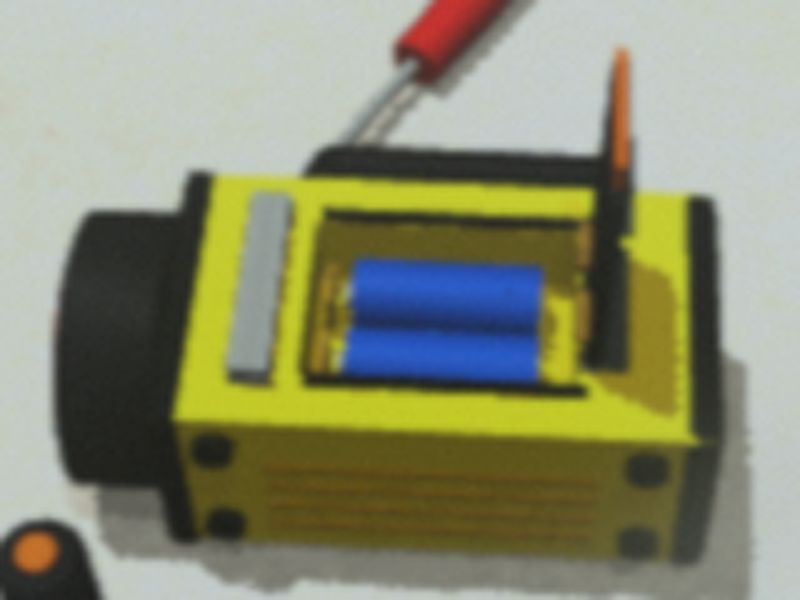

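Crop c1 shows the lip with corners at (160,310), (285,427), (265,447) and (140,328), the handle on the upper left (-y), and the cover roughly upright. Crop c2 shows the cover standing with its orange edge at about (622,50). The next step is fitting the lamp pose from these points.

```bash
cat >> h.py <<'E'
def proj(n,P):
    c=eyes.calibration(n); K=np.array(c['camera_matrix']);T=np.linalg.inv(np.array(c['cam_to_world']))
    q=(np.c_[P,np.ones(len(P))]@T.T)[:,:3]@K.T; return q[:,:2]/q[:,2:]
def L2W(p,P):
    c,s=np.cos(p[2]),np.sin(p[2]); P=np.atleast_2d(P).astype(float); return np.c_[P[:,:2]@np.array([[c,s],[-s,c]])+p[:2],P[:,2]]
E
python3 - <<'E'
from h import *
from scipy.optimize import least_squares
M=np.array([[52,-36,94],[52,36,94],[66,36,94],[66,-36,94],[88,-50,84],[88,50,84]])
t=np.array([[160,310],[285,427],[265,447],[140,328],[99,343],[262,497]])/4.5+[190,155]
S=np.array([[52,-36,94],[52,36,94],[66,36,94],[66,-36,94]])
# side crop: handle side (-y) is far (top)
s=np.array([[293,195],[272,375],[228,370],[252,193]])/5+[160,155]
f=lambda p:np.r_[(proj('top',L2W(p,M))-t).ravel(),(proj('side',L2W(p,S))-s).ravel()]
for y0 in (2.2,):
    r=least_squares(f,[440,0,y0],loss='soft_l1'); print(r.x,np.round(r.fun.reshape(-1,2),1).tolist())
p=r.x; np.save('lamp.npy',p)
# hatch angle: orange edge corners; side & top
ts=np.array([[622,50]])/5+[160,155]; tt=(np.array([[357,108],[460,200]])/4.5+[190,155])
for a in np.arange(1.3,2.1,.1):
  for sl in (0,):
    E=L2W(p,[[-52+sl+100*np.cos(a),y,87+100*np.sin(a)] for y in (-23,23)])
    print(round(a,1),np.round(proj('top',E)-tt,1).tolist(),np.round(proj('side',E),1).tolist(),ts.tolist())
H=L2W(p,[[-52,-28,87],[-52,28,87]]);print('hinge',(proj('top',H)-[190,155])*4.5,(proj('side',H)-[160,155])*5)
E
```

```text
[536.38871761 -13.59529464 -22.74950891] [[2.1, -0.4], [1.6, -0.6], [1.0, 0.4], [1.5, 0.9], [-2.0, 1.2], [-0.8, 2.8], [0.2, -1.0], [-0.1, -1.3], [-0.1, -0.6], [0.2, -0.9]]
1.3 [[-8.3, 13.1], [-11.5, 10.8]] [[265.2, 164.9], [264.4, 188.7]] [[284.4, 165.0]]
1.4 [[-4.5, 8.8], [-7.6, 6.5]] [[271.8, 164.1], [271.3, 188.0]] [[284.4, 165.0]]
1.5 [[-0.5, 4.5], [-3.6, 2.2]] [[278.5, 163.8], [278.3, 187.7]] [[284.4, 165.0]]
1.6 [[3.4, 0.3], [0.3, -2.0]] [[285.2, 163.9], [285.3, 187.9]] [[284.4, 165.0]]
1.7 [[7.3, -3.7], [4.2, -6.2]] [[291.8, 164.5], [292.3, 188.5]] [[284.4, 165.0]]
1.8 [[11.1, -7.6], [7.9, -10.1]] [[298.3, 165.5], [299.1, 189.5]] [[284.4, 165.0]]
1.9 [[14.7, -11.2], [11.4, -13.9]] [[304.5, 167.0], [305.7, 190.9]] [[284.4, 165.0]]
2.0 [[18.1, -14.5], [14.7, -17.3]] [[310.5, 168.8], [311.9, 192.8]] [[284.4, 165.0]]
hinge [[347.066509   148.56784456]
 [441.44273153 235.2329988 ]] [[599.24814937 232.26511464]
 [598.71988508 371.7535013 ]]
```

The lamp yaw is about 2.383 rad (lamp +x points along world (-0.73, 0.69)) and the cover angle is about 1.6 with the slide at 0. I'll refit on the lip alone, then plan the approach behind the cover.

```bash
cat >> h.py <<'E'
def where():
    "tool state in the lamp frame: tip centre, tool x/y in lamp, force in lamp axes"
    p=np.load('lamp.npy'); s=readout.sense(); c,sn=np.cos(p[2]),np.sin(p[2]); R=np.array([[c,sn,0],[-sn,c,0],[0,0,1]])
    A=np.array(s['tcp_rot']); tip=np.array(s['tool_pos'])+199*A[:,2]
    tl=R@(tip-np.r_[p[:2],0]); print('t',round(float(s['clock']),2),'tip(lamp)',np.round(tl,1),'F(lamp)',np.round(R@s['contact_force'],1),'op',round(float(s['opening']),2)); 
    return tl,R@A,s
def go(x,y,z):
    tl,A,s=where(); print('linear cm',np.round(A.T@(np.array([x,y,z])-tl)/10,2),'turn to -lampx',round(float(np.arctan2(*( (A.T@[-1,0,0])[[1,0]]))),3))
E
python3 - <<'E'
from h import *
from scipy.optimize import least_squares
S=np.array([[52,-36,94],[52,36,94],[66,36,94],[66,-36,94]])
t=np.array([[160,310],[285,427],[265,447],[140,328]])/4.5+[190,155]
s=np.array([[293,195],[272,375],[228,370],[252,193]])/5+[160,155]
B=np.array([[-90,50,84],[-90,-50,84]]);tb=np.array([[530,215],[362,60]])/4.5+[190,155]; sb=np.array([[712,442],[712,198]])/5+[160,155]
f=lambda p:np.r_[(proj('top',L2W(p,S))-t).ravel(),(proj('side',L2W(p,S))-s).ravel(),(proj('top',L2W(p,B))-tb).ravel(),(proj('side',L2W(p,B))-sb).ravel()]
r=least_squares(f,[536,-13,2.383],loss='soft_l1'); print(r.x,np.round(r.fun.reshape(-1,2),1).tolist()); np.save('lamp.npy',r.x)
go(-95,0,190)
E
```

```text
[535.40438527 -12.91469199   2.37310961] [[1.7, -0.2], [0.9, -0.1], [0.3, 0.8], [1.0, 1.1], [-0.3, -1.2], [-1.0, -1.5], [-1.0, -0.9], [-0.2, -1.1], [1.2, -0.7], [1.6, -0.6], [0.3, 0.3], [-1.0, -1.0]]
t 0.1 tip(lamp) [-216.   585.8  204.9] F(lamp) [ 1.  -0.5  0.2] op 1.0
linear cm [ 50.86 -31.48   1.54] turn to -lampx 1.22
```

Request:
{"fn": "servo_tool", "kwargs": {
  "grip": [0,0,0,0,0],
  "linear": [
    [4,-2.5,0],
    [8,-5,0],
    [12,-7.5,0],
    [16,-10,0],
    [20,-12.5,0]
  ],
  "turn": [0,0,0,0,0],
  "force": 20
}}

```text
clock: 0.6
tool_pos: [409.8, -383.2, 404.4]
tcp_rot: [[0.9, 0.436, -0.0], [0.436, -0.9, 0.0], [-0.0, -0.001, -1.0]]
contact_force: [0.9, 0.7, 0.6]
opening: 0.614
finger_force: 0.0
```

Request:
{"fn": "servo_tool", "kwargs": {
  "grip": [0,0,0,0,0],
  "linear": [
    [4,-2.5,0],
    [8,-5,0],
    [12,-7.5,0],
    [16,-10,0],
    [20,-12.5,0]
  ],
  "turn": [0.14,0.28,0.42,0.56,0.7]
}}

```text
clock: 1.1
tool_pos: [535.2, -183.4, 404.5]
tcp_rot: [[0.968, -0.251, -0.0], [-0.251, -0.968, 0.0], [-0.0, 0.0, -1.0]]
contact_force: [-0.2, 0.0, -1.1]
opening: 0.185
finger_force: 0.0
```

```bash
python3 -c "
from h import *
go(-95,0,190)"
```

```text
t 1.1 tip(lamp) [-118.3  122.8  205.5] F(lamp) [ 0.2  0.1 -1.1] op 0.19
linear cm [  4.02 -11.83   1.55] turn to -lampx 0.514
```

Request:
{"fn": "servo_tool", "kwargs": {
  "grip": [0,0,0,0,0],
  "linear": [
    [1.0,-3,0],
    [2,-6,0],
    [3,-9,0],
    [4.0,-11.8,0],
    [4.0,-11.8,0.5]
  ],
  "turn": [0.13,0.26,0.39,0.51,0.51]
}}

```text
clock: 1.6
tool_pos: [604.5, -75.4, 399.2]
tcp_rot: [[0.73, -0.683, 0.002], [-0.683, -0.73, 0.002], [-0.001, -0.003, -1.0]]
contact_force: [0.1, 0.6, -0.3]
opening: 0.006
finger_force: 0.0
```

```bash
python3 - <<'E'
from h import *
a,_=snap('side','s2'); b,_=snap('top','t2')
go(-95,0,140)
c=np.hstack([cv2.resize(a[110:270,190:350],(600,600)),]) 
cv2.imwrite('pics/c3.png',cv2.convertScaleAbs(c[:,:,::-1],alpha=1.4))
E
```

```text
t 1.7 tip(lamp) [-94.2   2.4 199.5] F(lamp) [-0.6  0.5 -0.5] op 0.0
linear cm [ 0.1  -0.26  5.94] turn to -lampx 0.013
```

View pics/c3.png

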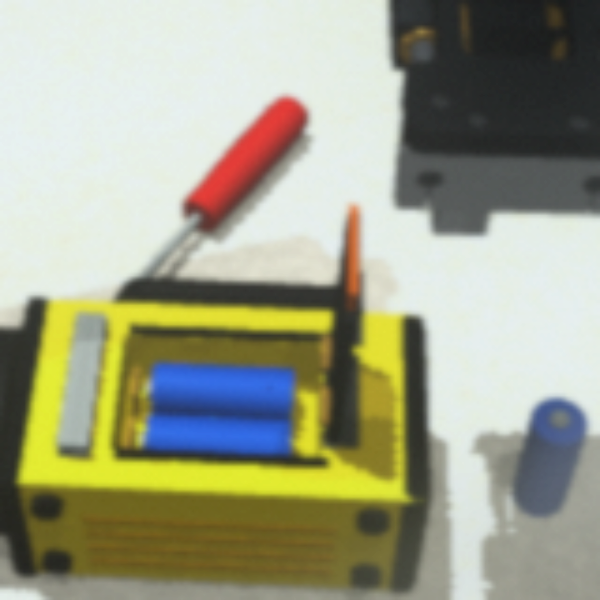

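c3 shows the closed fingertip at about (460,233), clear of and to the right of the upright cover (orange edge at (352,210)). The tip is wider than I expected, so I'll check its size.

```bash
python3 - <<'E'
from h import *
p=np.load('lamp.npy'); tl,A,s=where()
g=np.array([[dx,dy,0] for dx in(-8,8) for dy in(-12.5,12.5)])+tl
print(np.round(proj('side',L2W(p,g)),1).tolist())
i=cv2.imread('pics/s2.png')[20:200,280:440]; cv2.imwrite('pics/c4.png',cv2.convertScaleAbs(cv2.resize(i,None,fx=3.3,fy=3.3,interpolation=cv2.INTER_CUBIC),alpha=1.8))
E
```

```text
t 1.7 tip(lamp) [-94.2   2.4 199.5] F(lamp) [-0.6  0.5 -0.5] op 0.0
[[317.7, 166.4], [318.5, 179.6], [306.6, 166.0], [307.1, 179.2]]
```

View pics/c4.png

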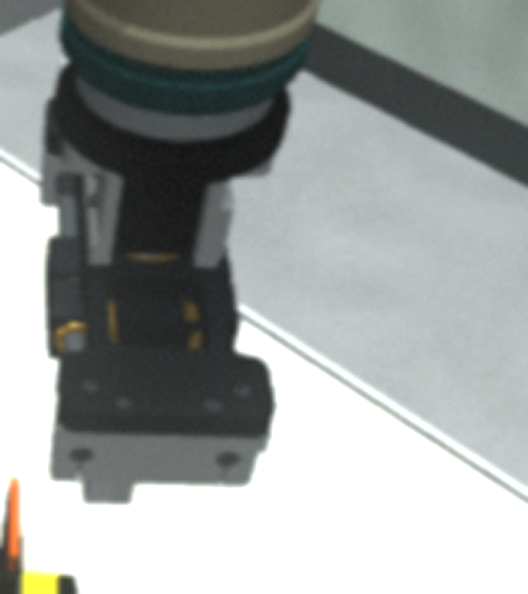

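The tip sits where predicted, centred at (109,500) in c4 and about 16–20 mm wide along lamp x. The body is well above it. Next I descend behind the cover.

Request:
{"fn": "servo_tool", "kwargs": {
  "grip": [0,0,0,0,0],
  "linear": [
    [0,-0.25,2],
    [0,-0.25,4],
    [0,-0.25,6],
    [0,-0.25,7],
    [-1.5,-0.25,7]
  ],
  "turn": [0,0,0,0,0]
}}

```text
clock: 2.2
tool_pos: [592.6, -71.4, 328.4]
tcp_rot: [[0.724, -0.69, -0.002], [-0.69, -0.724, -0.002], [0.0, 0.002, -1.0]]
contact_force: [-0.6, 0.3, 0.1]
opening: 0.008
finger_force: 0.0
```

```bash
python3 -c "
from h import *
go(-63,0,129)"
```

```text
t 2.2 tip(lamp) [-81.8   2.7 129.4] F(lamp) [0.6 0.2 0.1] op 0.01
linear cm [-1.88 -0.29  0.04] turn to -lampx 0.007
```

Request:
{"fn": "servo_tool", "kwargs": {
  "grip": [0,0,0,0,0],
  "linear": [
    [-0.8,-0.2,0],
    [-1.6,-0.2,0],
    [-2.4,-0.2,0.1],
    [-3.1,-0.2,0.2],
    [-3.1,-0.2,0.2]
  ],
  "turn": [0,0,0,0,0]
}}

```text
clock: 2.7
tool_pos: [571.4, -45.0, 327.8]
tcp_rot: [[0.727, -0.687, -0.001], [-0.687, -0.727, 0.001], [-0.001, -0.0, -1.0]]
contact_force: [-0.0, -0.3, 0.7]
opening: 0.003
finger_force: 0.0
```

```bash
python3 - <<'E'
from h import *
a,_=snap('side','s3'); go(-37,0,121.5)
cv2.imwrite('pics/c5.png',cv2.convertScaleAbs(cv2.resize(a[90:270,170:350][:,:,::-1],(600,600)),alpha=1.5))
E
```

```text
t 2.75 tip(lamp) [-48.6  -2.  128.8] F(lamp) [ 0.1  0.4 -0.3] op 0.0
linear cm [-1.16  0.18  0.73] turn to -lampx 0.011
```

View pics/c5.png

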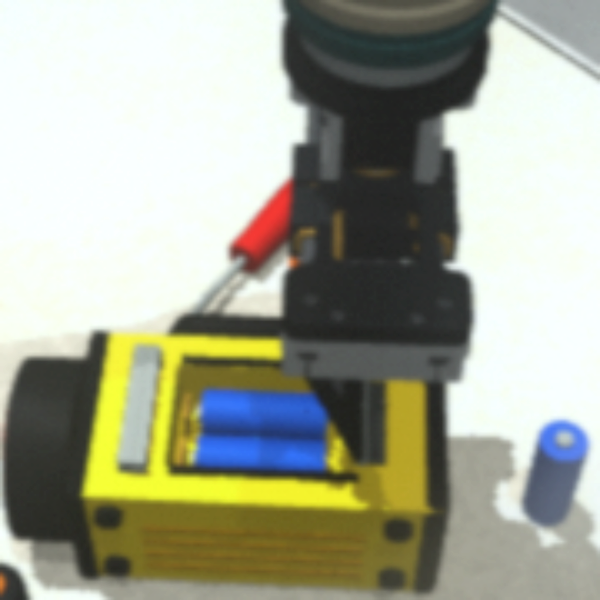

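c5 shows the cover tilted towards the lens, its underside at about (340,420), following the finger at around 1.2 rad. The lamp has not moved. I'll carry on along the arc.

Request:
{"fn": "servo_tool", "kwargs": {
  "grip": [0,0,0,0,0],
  "linear": [
    [-0.6,0.1,0.3],
    [-1.15,0.15,0.75],
    [-1.65,0.15,1.15],
    [-2.05,0.15,1.6],
    [-2.05,0.15,1.6]
  ],
  "turn": [0,0,0,0,0]
}}

```text
clock: 3.25
tool_pos: [555.3, -32.2, 310.8]
tcp_rot: [[0.727, -0.687, -0.002], [-0.687, -0.727, 0.0], [-0.002, 0.001, -1.0]]
contact_force: [0.1, 0.8, -0.0]
opening: 0.004
finger_force: 0.0
```

```bash
python3 -c "
from h import *
go(-19,0,89.5)"
```

```text
t 3.25 tip(lamp) [-27.3   0.2 111.8] F(lamp) [ 0.5 -0.7 -0. ] op 0.0
linear cm [-0.83 -0.04  2.23] turn to -lampx 0.011
```

Request:
{"fn": "servo_tool", "kwargs": {
  "grip": [0,0,0,0,0],
  "linear": [
    [-0.35,0,0.55],
    [-0.6,0,1.1],
    [-0.75,0,1.6],
    [-0.8,0,2.0],
    [-0.8,0,2.1]
  ],
  "turn": [0,0,0,0,0]
}}

```text
clock: 3.75
tool_pos: [550.1, -27.1, 290.1]
tcp_rot: [[0.726, -0.688, -0.001], [-0.688, -0.726, 0.0], [-0.001, 0.0, -1.0]]
contact_force: [-1.5, 1.1, 2.5]
opening: 0.005
finger_force: 0.6
```

```bash
python3 -c "
from h import *
go(-19,0,89.5)"
```

```text
t 3.75 tip(lamp) [-20.2   0.1  91.1] F(lamp) [1.8 0.2 2.5] op 0.01
linear cm [-0.12 -0.01  0.16] turn to -lampx 0.01
```

Request:
{"fn": "servo_tool", "kwargs": {
  "grip": [0,0,0,0,0],
  "linear": [
    [0,0,0.1],
    [0,0,0.15],
    [0,0,0.2],
    [0,0,0.2],
    [0,0,0.2]
  ],
  "turn": [0,0,0,0,0]
}}

```text
clock: 4.25
tool_pos: [550.0, -27.1, 288.9]
tcp_rot: [[0.726, -0.688, -0.001], [-0.688, -0.726, 0.0], [-0.001, 0.0, -1.0]]
contact_force: [-2.4, 1.9, 4.3]
opening: 0.005
finger_force: 2.1
```

```bash
python3 - <<'E'
from h import *
a,_=snap('side','s4'); b,_=snap('top','t4'); where()
x=cv2.resize(a[170:250,190:310],(780,520)); cv2.imwrite('pics/c6.png',cv2.convertScaleAbs(x[:,:,::-1],alpha=1.5))
E
```

```text
t 4.35 tip(lamp) [-20.4   0.1  89.8] F(lamp) [2.6 0.  4. ] op 0.01
```

View pics/c6.png

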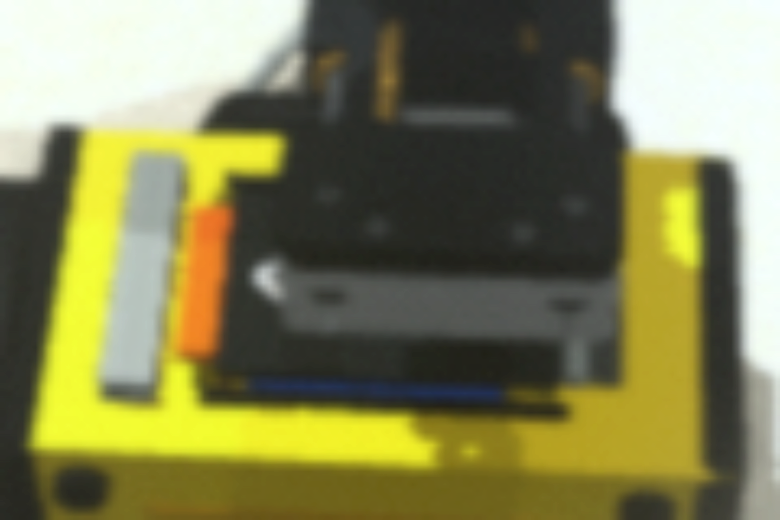

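c6 shows the cover lying flat. Its orange edge, at (205,285), is fully visible and about 4 mm short of the lip, and tip z is 89.8, which confirms it is flat. Next I slide forward to the rib while holding it down.

Request:
{"fn": "servo_tool", "kwargs": {
  "grip": [0,0,0,0,0],
  "linear": [
    [-0.3,0,0.1],
    [-0.6,0,0.1],
    [-0.9,0,0.1],
    [-1.2,0,0.1],
    [-1.5,0,0.1]
  ],
  "turn": [0,0,0,0,0]
}}

```text
clock: 4.85
tool_pos: [541.0, -18.9, 288.8]
tcp_rot: [[0.725, -0.689, 0.006], [-0.689, -0.725, -0.003], [0.007, -0.002, -1.0]]
contact_force: [1.2, -3.7, 6.5]
opening: 0.008
finger_force: 2.8
```

```bash
python3 -c "
from h import *
go(0,0,89.5)"
```

```text
t 4.85 tip(lamp) [-9.6  0.  89.8] F(lamp) [-3.4  1.8  6.5] op 0.01
linear cm [-0.96 -0.01  0.02] turn to -lampx 0.009
```

Request:
{"fn": "servo_tool", "kwargs": {
  "grip": [0,0,0,0,0],
  "linear": [
    [-0.3,0,0],
    [-0.6,0,0],
    [-0.9,0,0],
    [-1.2,0,0],
    [-1.2,0,0]
  ],
  "turn": [0,0,0,0,0]
}}

```text
clock: 5.35
tool_pos: [532.3, -9.7, 288.7]
tcp_rot: [[0.726, -0.688, 0.006], [-0.688, -0.726, -0.002], [0.006, -0.003, -1.0]]
contact_force: [2.9, -2.3, 5.1]
opening: 0.003
finger_force: 3.0
```

```bash
python3 - <<'E'
from h import *
a,_=snap('side','s5'); go(12,0,89.5)
x=cv2.resize(a[170:250,190:310],(780,520)); cv2.imwrite('pics/c7.png',cv2.convertScaleAbs(x[:,:,::-1],alpha=1.5))
E
```

```text
t 5.4 tip(lamp) [ 3.3 -0.8 89.7] F(lamp) [-4.1 -0.4  6.7] op 0.01
linear cm [-0.87  0.07  0.02] turn to -lampx 0.01
```

View pics/c7.png

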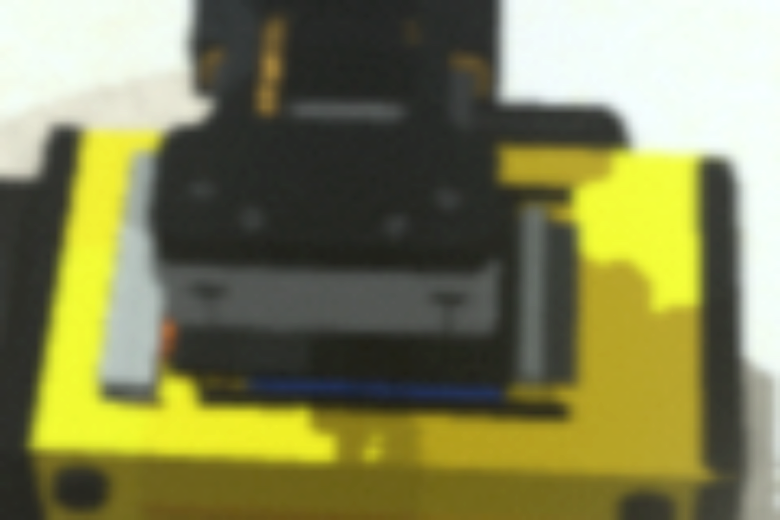

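In c7 the lamp has not moved and the orange edge is now at the lip mouth, at (168,335). I'll continue to the end stop.

Request:
{"fn": "servo_tool", "kwargs": {
  "grip": [0,0,0,0,0],
  "linear": [
    [-0.2,0.05,0],
    [-0.4,0.05,0],
    [-0.6,0.05,0],
    [-0.8,0.05,0],
    [-0.8,0.05,0]
  ],
  "turn": [0,0,0,0,0]
}}

```text
clock: 5.9
tool_pos: [526.5, -4.7, 288.7]
tcp_rot: [[0.725, -0.688, 0.007], [-0.688, -0.725, -0.002], [0.007, -0.003, -1.0]]
contact_force: [4.5, -2.9, 6.3]
opening: 0.001
finger_force: 4.7
```

```bash
python3 -c "
from h import *
go(14,0,89.5)"
```

```text
t 5.9 tip(lamp) [10.8 -0.3 89.7] F(lamp) [-5.3 -1.1  6.3] op 0.0
linear cm [-0.32  0.03  0.02] turn to -lampx 0.009
```

Request:
{"fn": "servo_tool", "kwargs": {
  "grip": [0,0,0,0,0],
  "linear": [
    [-0.15,0,0],
    [-0.3,0,0],
    [-0.45,0,0],
    [-0.6,0,0],
    [-0.6,0,0]
  ],
  "turn": [0,0,0,0,0]
}}

```text
clock: 6.4
tool_pos: [523.5, -2.2, 288.8]
tcp_rot: [[0.724, -0.689, 0.011], [-0.689, -0.725, -0.005], [0.012, -0.004, -1.0]]
contact_force: [8.3, -7.5, 1.3]
opening: 0.007
finger_force: 5.8
```

```bash
python3 - <<'E'
from h import *
a,_=snap('side','s6'); go(14,0,89.5)
x=cv2.resize(a[170:250,190:310],(780,520)); cv2.imwrite('pics/c8.png',cv2.convertScaleAbs(x[:,:,::-1],alpha=1.5))
E
```

```text
t 6.45 tip(lamp) [13.7 -0.3 89.8] F(lamp) [-11.6   0.3   0.3] op 0.01
linear cm [-0.04  0.03  0.03] turn to -lampx 0.008
```

View pics/c8.png

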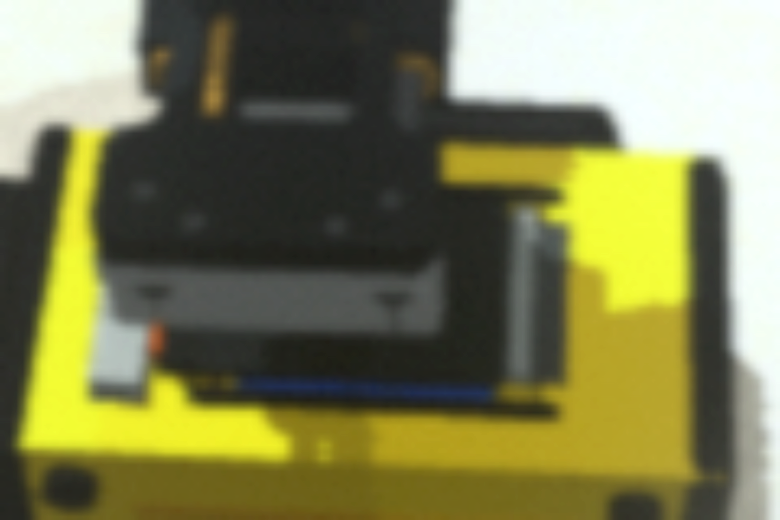

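c8 shows the cover under the lip with only about 3 mm of orange left visible, at (155,340). The force has risen to 12 N at the end stop and the lamp has shifted only about 3 mm. I'll relax the push, lift off and verify numerically, since the picture allowance is used up.

Request:
{"fn": "servo_tool", "kwargs": {
  "grip": [0,0,0,0,0],
  "linear": [
    [0.2,0,0],
    [0.4,0,0],
    [0.5,0,0],
    [0.5,0,0],
    [0.5,0,-0.3]
  ],
  "turn": [0,0,0,0,0]
}}

```text
clock: 6.95
tool_pos: [525.0, -3.5, 291.0]
tcp_rot: [[0.726, -0.688, 0.004], [-0.688, -0.726, -0.001], [0.004, -0.002, -1.0]]
contact_force: [4.5, -4.0, -4.6]
opening: 0.005
finger_force: 2.7
```

```bash
python3 -c "
from h import *
go(14,0,89.5)"
```

```text
t 6.95 tip(lamp) [13.3  0.1 92. ] F(lamp) [-6.  -0.2 -4.6] op 0.01
linear cm [-0.07 -0.01  0.25] turn to -lampx 0.01
```

Request:
{"fn": "servo_tool", "kwargs": {
  "grip": [0,0,0,0,0],
  "linear": [
    [0.2,0,0],
    [0.4,0,0],
    [0.5,0,0],
    [0.5,0,-0.5],
    [0.5,0,-2]
  ],
  "turn": [0,0,0,0,0]
}}

```text
clock: 7.45
tool_pos: [526.5, -6.1, 309.8]
tcp_rot: [[0.726, -0.688, -0.004], [-0.688, -0.726, 0.0], [-0.003, 0.003, -1.0]]
contact_force: [-0.1, 0.1, 0.5]
opening: 0.004
finger_force: 0.0
```

Request:
{"fn": "servo_tool", "kwargs": {
  "grip": [0,0,0,0,0],
  "linear": [
    [0,0,-4],
    [0,0,-8],
    [0,0,-12],
    [0,0,-16],
    [0,0,-18]
  ],
  "turn": [0,0,0,0,0]
}}

```text
clock: 7.95
tool_pos: [527.4, -6.5, 494.2]
tcp_rot: [[0.726, -0.688, 0.004], [-0.688, -0.726, 0.0], [0.003, -0.003, -1.0]]
contact_force: [0.5, 0.0, -0.1]
opening: 0.001
finger_force: 0.0
```

```bash
python3 - <<'E'
from h import *
a,d=snap('side','s7'); where(); a0=cv2.imread('pics/s4.png')[:,:,::-1]
for n,i in(('before',a0),('after',a)):
    h=cv2.cvtColor(np.ascontiguousarray(i),cv2.COLOR_RGB2HSV); m=(h[...,0]<13)&(h[...,1]>150)&(h[...,2]>70); m[:195]=0;m[245:]=0;m[:,:200]=0;m[:,250:]=0
    ys,xs=np.where(m); print(n,m.sum(),[(int(y),int(xs[ys==y].min()),int(xs[ys==y].max())) for y in np.unique(ys)])
# height map along lamp y=12 in lamp frame, using points from depth
p=np.load('lamp.npy'); c,s=np.cos(p[2]),np.sin(p[2])
vv,uu=np.mgrid[150:280,180:330]; W=np.array([world('side',d,u,v) for u,v in zip(uu.ravel(),vv.ravel())])
X=W[:,:2]-p[:2]; lx=X@[c,s]; ly=X@[-s,c]; rgb=a[vv.ravel(),uu.ravel()]
for x in range(-92,92,5):
    k=(abs(lx-x)<2.5)&(abs(ly)<15)&(W[:,2]>50); print(x,k.sum(),np.round(np.median(W[k,2]),1) if k.any() else None,np.median(rgb[k],0) if k.any() else '')
E
```

```text
t 8.0 tip(lamp) [  8.7  -0.5 297.1] F(lamp) [-1.7  0.2  2.1] op 0.0
before 20 [(202, 225, 225), (203, 221, 225), (204, 221, 225), (205, 221, 225), (206, 221, 224)]
after 11 [(214, 215, 215), (215, 214, 215), (216, 214, 215), (217, 214, 214), (218, 214, 214), (219, 214, 214), (220, 214, 214), (221, 214, 214), (222, 214, 214)]Traceback (most recent call last):
  File "<stdin>", line 8, in <module>
  File "h.py", line 6, in world
    c=eyes.calibration(n); K=np.array(c['camera_matrix']);T=np.array(c['cam_to_world'])
ValueError: time passes only in moves, steps and waits
```

```bash
python3 - <<'E'
from h import *
a=cv2.imread('pics/s7.png')[:,:,::-1]; d=np.load('pics/s7.npy'); p=np.load('lamp.npy'); c,s=np.cos(p[2]),np.sin(p[2])
C=eyes.calibration('side'); K=np.array(C['camera_matrix']);T=np.array(C['cam_to_world'])
vv,uu=np.mgrid[150:280,180:330]; z=d[vv,uu]; P=np.stack([(uu-K[0,2])/K[0,0]*z,(vv-K[1,2])/K[1,1]*z,z,z*0+1],-1).reshape(-1,4)
W=(P@T.T)[:,:3]; X=W[:,:2]-p[:2]; lx=X@[c,s]; ly=X@[-s,c]; rgb=a[vv.ravel(),uu.ravel()]
for x in range(-72,84,4):
    k=(abs(lx-x)<2)&(abs(ly)<15)&(W[:,2]>50)
    if k.any(): print(x,k.sum(),np.round(np.median(W[k,2]),1),np.median(rgb[k],0))
E
```

```text
-72 46 83.0 [115. 103.  29.]
-68 30 83.5 [114.5 102.   28. ]
-64 37 83.0 [115. 102.  27.]
-60 39 83.2 [115. 103.  27.]
-56 30 83.3 [114. 102.  26.]
-52 43 83.1 [113. 101.  26.]
-48 29 83.5 [75. 68. 32.]
-44 39 84.3 [37. 39. 35.]
-40 46 84.4 [61.5 57.  47.5]
-36 37 88.8 [66. 70. 66.]
-32 46 88.0 [32. 34. 29.]
-28 31 88.8 [30. 32. 28.]
-24 38 89.1 [31. 33. 29.]
-20 37 89.2 [30. 33. 29.]
-16 36 88.7 [31. 33. 29.]
-12 38 89.3 [31.  32.5 28. ]
-8 33 89.7 [31. 32. 28.]
-4 35 89.2 [30. 32. 29.]
0 40 89.7 [35. 37. 34.]
4 35 89.8 [52. 56. 55.]
8 40 90.2 [52.  55.5 55. ]
12 36 89.6 [51.  53.5 53.5]
16 36 90.2 [49.  51.5 50. ]
20 37 90.1 [43. 45. 43.]
24 37 92.3 [57. 59. 59.]
28 34 94.2 [58. 61. 61.]
32 36 90.2 [33.5 35.  31. ]
36 35 90.2 [48. 49. 46.]
40 44 90.6 [56.5 58.  54.5]
44 34 90.8 [33.  35.5 31. ]
48 38 90.7 [32. 33. 27.]
52 34 90.7 [54.  40.5 28.5]
56 43 90.8 [96. 83. 74.]
60 36 93.4 [ 99.  105.  101.5]
64 35 93.3 [101. 107. 103.]
68 33 93.5 [109. 114.  87.]
72 23 83.5 [146. 146.  41.]
76 35 83.3 [151. 151.  31.]
80 33 83.7 [151. 151.  31.]
```

```bash
python3 -c "
from cell import bot
print(bot.job_done())"
```

```text
the job is handed in; nothing more can be done
None
```

The hatch cover is folded flat, its orange edge is fully home under the steel lip, and it stayed shut after the finger lifted off; the lamp shifted only about 3 mm, nothing else was touched, and the job is handed in (no verdict was returned).

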